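# Square a border tile on the tile cutter

## Robot

A 6-joint arm with a two-finger parallel gripper is mounted at the origin on the work surface. World frame = base frame: x ahead of the robot, y to its left, z up, the work surface at z = 0. Lengths are in m, angles in rad, forces in N, time in s.
With the tool pointing down it reaches from about 0.35 to 0.975 m from the base axis. Payload 4.9 kg.
Tool frame: the origin (TCP) lies between the finger pads; the fingertips stand 19 mm ahead of it and the grasp point (between the pads) is the TCP; z points along the fingers, y is the line along which they close (so a half turn about z gives the same grasp; the last joint's range is limited). The gripper opens to 85 mm and grips with 20 to 120 N. Pads are 22 mm wide; open, the fingers measure 114 mm over their backs; the gripper's body (76 mm by 85 mm) begins 54 mm behind the grasp point. The pads swing forward as they close: fully open they stand 13 mm farther back than shut.
Start: joints at [-1.334, 0.053, 1.613, -0, 1.476, -0.119], TCP at [0.218, -0.586, 0.25] pointing down, gripper open.
Joint ranges: [-3.01, 3.01], [-1.01, 2.22], [0.06, 2.58], [-1.02, 4.17], [0.09, 2.62], [-3.14, 3.14]. Speed limits (rad/s): [2.57, 2.57, 3.14, 3.14, 3.14, 3.14].

## Interface

Orientations are given as a rotation vector (axis times angle).
In Python, from station import ctrl gives the robot as it stands. The module is installed in compiled form; this text tells all that it offers.
- The arm moves only by the tool servo_tool, never from a script. Its argument "increments" is a list that holds one entry, the list of rows, each a list of 5 numbers: the finger opening in cm, from 0 to 8.54, then the shift along the tool's x, y, z in cm, then the turn about the tool's z in degrees. A call has 1 to 5 rows; each row is the pose to reach, as a shift and turn from the pose commanded when the call began, along the tool's axes at that moment; what a row does not reach only later rows make up. A row lasts 1/10 s, in which the tool goes at most 50 mm and 8.59 degrees, less where a joint would pass 70% of its speed; a pose out of reach is approached as far as the arm can. A call with a gripper value outside its range is refused whole. The fingers move at their own pace and stop on an object; "newtons" is the grip in N (left out, the last holds). Time passes only in rows, so rows that repeat a pose let the fingers close. It gives the time, the measured TCP pose, the force, the opening and the grip force at its end, in the units of the state.
- ctrl.get_obs(): the state, without advancing time (a new reading comes with each control period).
- ctrl.get_image(name): name is "side" or "top" or "wrist"; returns a dict with "img" (420x560x3 uint8, red, green, blue), "fx", "fy", "cx", "cy" (pixels), "rvec" (rotation vector, rad) and "tvec" (3), from world to camera coordinates, as OpenCV has them; the wrist camera has in their place "mount" (4x4, takes a point from camera to tool coordinates, whose origin is the TCP and whose axes are the flange's). Camera axes: x right, y down, z forward; pixel columns grow to the right and rows downward; lengths in m; the calibration is good to about 2 mm. The wrist camera is an equidistant fisheye: a pixel r from the principal point sees the ray r / f radians off the axis. A picture is of the moment at which its call begins: read the wrist's pose just before it. There is no depth.
- ctrl.finish_job(): hands the job in; it is judged then, once.
The state is a dict: "t": time; "q": joint angles; "dq": joint speeds; "effort": joint torques, N m; "tool_pos": TCP position; "tool_rot": TCP orientation; "contact_force": force on the tool from outside, world axes, zero at the start; "wrist_torque": the same for the moment, N m; "opening": finger opening in m; "grip_force": force on a finger pad.
Only numpy, scipy, OpenCV 4.12 (cv2) and the standard library are available. Lean on these libraries where they do the work, as an engineer would, in place of code of your own. Each camera call takes 0.05 s, during which the arm holds its last target. There are 200 camera calls.

## Task

A long border tile lies askew on the bed of the tile cutter, under its guide rails. Get it ready for scoring: by pushing on either side of the rails, bring it in under the two spring hold-downs until its long edge lies flat against the fence along the whole length and its right-hand end butts against the length stop. Stop pushing as soon as you feel it seat, since pressing it hard against the metal chips the glaze; do not shift the stop, and leave the other things on the bench alone.

Things in the scene. Friction and masses are not known exactly. Their poses are not given: they have to be found in the camera images.
- cutter: Tile cutter, screwed to the bench: dark steel base 440 x 180 mm, 18 mm high, black rubber bed pads (340 x 172 mm) on it, their top 22 mm above the bench. Origin on the bench on the cutter's middle line, 240 mm from the operator's end of the base, 200 mm from the other. x runs along the guide rails from the operator's end to the fence, y to the left, z up.
- rails (a point): Point midway between the two guide rails, above the cutter's origin at the height of their axes, 75 mm above the bench. Axes as the cutter's. The rails are steel bars 14 mm thick along x at y = -18 and +18 mm, over the bed and over the tile (36 mm between them and the tile), held by brackets 62 mm wide, 91 mm high at x = -228 and +186 mm.
- fence_face (a point): Point on the fence's front face, against which the tile goes, at mid-length of the fence and at the height of the bed's top; x = 130 mm of the cutter. Axes as the cutter's: x points into the fence, y along it to the left. The fence is a rigid aluminium bar with a scale, 370 mm long, 24 mm deep, 20 mm high above the bed, fixed square to the rails.
- hold_down_left (a point): Lowest point of the left hold-down, a springy steel finger 16 mm wide screwed on the fence at y = +55 mm of the cutter: 20 mm out from the fence face and 8 mm above the bed, with an upturned nose that ends 37 mm out and 13 mm up. The tile goes under it, lifting it 2 mm; it then presses the tile down with about 2 N. Pushing the tile in under it takes 3 to 6 N.
- hold_down_right (a point): The same point of the like hold-down on the right, at y = -55 mm of the cutter. With the tile under both of them, sliding it along the fence takes 4 to 8 N.
- stop_face (a point): Point on the length stop's face at bed height, 20 mm out from the fence face; axes as the cutter's. The face looks to +y and meets the tile's right-hand end. Steel bracket 16 mm wide, reaching 46 mm out from the fence, 1 to 26 mm above the bed, black clamping knob behind, up to 48 mm. Clamped 135 to 165 mm right of the cutter's middle; slips at about 60 N.
- strip_centre (a point): Centre (half-way up) of the border tile: flat bar of fired clay, 60 mm wide (x, + towards the fence), 240 mm long (y), 10 mm thick, white glazed face up, 0.25 to 0.45 kg, loose on the bed across and under the rails. Starts 40 to 66 mm short of the fence, up to 0.2 rad askew, its right end 20 to 90 mm short of the stop. It takes 1 to 4 N to slide it on the bare bed.
- strip_far_left (a point): Half-way up the far long edge of the tile (the one that goes against the fence), at its left end: x = +30, y = +120 mm from the tile's centre. Axes as the tile's. The glaze chips when the tile is pressed on the fence or the stop with over 25 N.
- strip_far_right (a point): The same at the right end: x = +30, y = -120 mm from the tile's centre. Axes as the tile's.
- offcut: Bystander, to be left alone: square offcut of tile, 50 x 50 x 9 mm, on the bed beside the parked scoring carriage (grey block 75 x 66 mm on the rails at x = -165 to -135 mm of the cutter, top 90 mm above the bench, its push handle sloping back to the operator, up to 200 mm above the bench). Origin at its underside.
- tape: Bystander, to be left alone: roll of masking tape lying flat, 96 mm across, 24 mm high, right of the cutter. Origin at its underside.
- pencil: Bystander, to be left alone: pencil, 170 mm long, 8 mm thick, on the bench left of the cutter. Origin at its underside.
- slip_tub: Bystander, to be left alone: tub 92 mm across, 75 mm high, with a wooden brush handle standing in it to 155 mm. Origin at its underside.
- tile_stack: Bystander, to be left alone: stack of five tiles 100 x 100 mm, 45 mm high. Origin at its underside.
- basket: Bystander, to be left alone: white plastic basket 260 x 170 x 100 mm high, right of the cutter. Origin at its underside.
- lath: Bystander, to be left alone: wooden lath 300 x 32 x 7 mm, lying near right. Origin at its underside.
- nippers: Bystander, to be left alone: tile nippers, 180 mm long, lying near left. Origin at its underside.

How it is judged:
By the outcome, as a careful person would: the job done as asked, in the order asked, and still so for the second after the job is handed in, with the robot touching nothing.
It also fails if it takes over 72 s, if anything falls off the work surface, if the arm or the gripper's body presses on something with over 40 N, if the wrist force passes 120 N, or if a joint passes its speed limit or range.

## Working session

There is one attempt and no reset: what is moved stays moved. The work goes in short steps, Python scripts to look and compute and a tool call to move; the robot and the scene stay as the last step left them, time stands still between calls to the robot, and variables do not carry over. Pictures are saved under pics/ and viewed, at most 10 in all, crops included, and the job is handed in when it is done.

Besides the shell and the picture viewer there is one more tool, called after "Call:" in YAML: its name, and indented under it one key for each argument. servo_tool: Moves the arm, as the interface text tells. Its arguments: {"type":"object","properties":{"increments":{"type":"array"},"newtons":{"type":"number"}},"required":["increments"]}

```bash
mkdir -p pics; python3 - <<'E'
from station import ctrl
import cv2
o=ctrl.get_obs();print({k:o[k] for k in('t','tool_pos','tool_rot','contact_force','opening')})
for n in('top','side'):
    d=ctrl.get_image(n);cv2.imwrite(f'pics/{n}0.png',d['img'][...,::-1]);print(n,{k:v for k,v in d.items() if k!='img'})
E
```

```text
{'t': 0.0, 'tool_pos': array([ 0.21758665, -0.58527081,  0.24906799]), 'tool_rot': array([-3.08999757e+00, -5.55593556e-01,  1.77291133e-04]), 'contact_force': array([-0.22002723,  0.65763991,  0.08617565]), 'opening': 0.08578543142289626}
top {'fx': 418.7907125241386, 'fy': 418.7907125241386, 'cx': 281.114055493458, 'cy': 212.9639718593953, 'rvec': array([ 2.11218566, -2.17177396,  0.15051971]), 'tvec': array([0.01794561, 0.50898779, 1.13841429])}
side {'fx': 459.1592279255063, 'fy': 459.1592279255063, 'cx': 282.8775478010513, 'cy': 210.09434543364094, 'rvec': array([ 0.64255684, -2.68368204,  1.07402514]), 'tvec': array([0.43456524, 0.20839196, 1.28750483])}
```

View pics/top0.png

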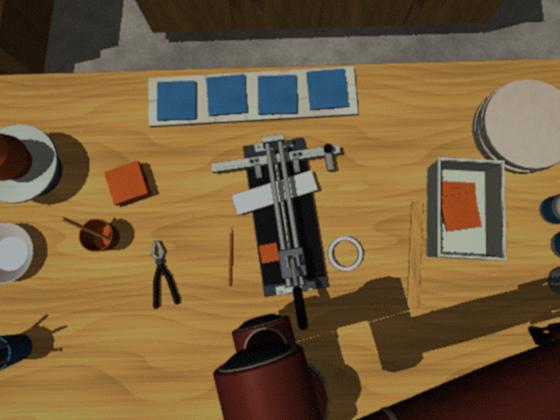

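View pics/side0.png

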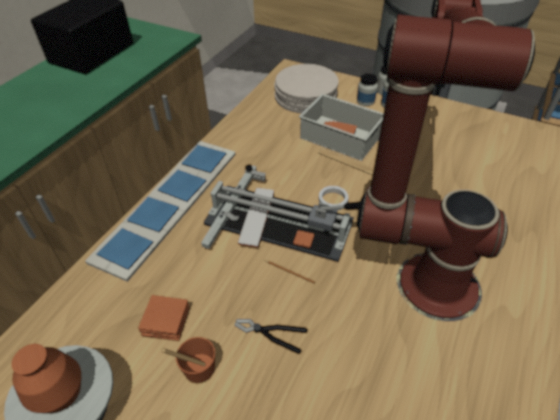

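Top: the cutter runs from (295,290) to (272,140), the fence from (212,168) to (340,152), the stop and knob are at (330,157), and the white tile runs from (234,203) to (317,183). Next I enlarge that part to measure it.

```bash
cat > h.py <<'E'
import numpy as np,cv2
from scipy.spatial.transform import Rotation as R
def cast(d,uv,z):
    uv=np.atleast_2d(uv).astype(float);M=R.from_rotvec(d['rvec']).as_matrix()
    r=np.c_[(uv[:,0]-d['cx'])/d['fx'],(uv[:,1]-d['cy'])/d['fy'],np.ones(len(uv))]@M
    c=-M.T@d['tvec'];return c+r*((z-c[2])/r[:,2])[:,None]
def proj(d,P):
    p=np.atleast_2d(P)@R.from_rotvec(d['rvec']).as_matrix().T+d['tvec'];return np.c_[d['fx']*p[:,0]/p[:,2]+d['cx'],d['fy']*p[:,1]/p[:,2]+d['cy']]
E
python3 - <<'E'
from h import *
from station import ctrl
d=ctrl.get_image('top');im=d['img']
c=im[130:300,200:360];cv2.imwrite('pics/top1.png',cv2.resize(c,None,fx=3.5,fy=3.5,interpolation=cv2.INTER_CUBIC)[...,::-1])
# tile: bright white
hsv=cv2.cvtColor(im,cv2.COLOR_RGB2HSV)
m=((hsv[...,2]>185)&(hsv[...,1]<60)).astype(np.uint8);m[:172]=0;m[216:]=0;m[:,:225]=0;m[:,325:]=0
ys,xs=np.nonzero(m);pts=np.c_[xs,ys].astype(np.float32)
W=cast(d,pts,0.032)[:,:2].astype(np.float32)
print('tile',len(pts),cv2.minAreaRect(W),cv2.boxPoints(cv2.minAreaRect(W)))
# dark base
b=((hsv[...,2]<60)).astype(np.uint8);b[:135]=0;b[298:]=0;b[:,:235]=0;b[:,335:]=0
n,l,s,_=cv2.connectedComponentsWithStats(b)
for i in range(1,n):
  if s[i,4]>80: print(s[i])
print('hsv',hsv[163,225],hsv[195,245],hsv[230,310])
E
```

```text
tile 0 ((0.0, 0.0), (0.0, 0.0), 0.0) [[0. 0.]
 [0. 0.]
 [0. 0.]
 [0. 0.]]
[284 138  22  15 190]
[268 141  11  15 100]
[244 146  22  12 139]
[285 156  40  21 275]
[272 159  11  22 103]
[243 164  27  25 352]
[ 291  192   38   98 2104]
[283 200  12  49 158]
[279 203   9  47  94]
[252 205  29  46 813]
[260 258  26  38 577]
[290 276  14  22 141]
hsv [ 60  13 160] [ 94  10 174] [ 0 43 18]
```

View pics/top1.png

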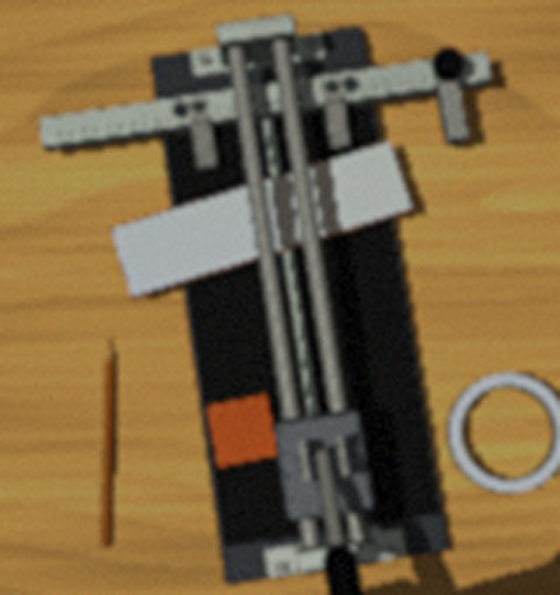

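The crop shows tile corners at (113,230), (390,143), (411,208), (132,297), the fence front edge from (42,149) to (495,84), and the stop's left-front corner at (446,141). Base corners are at (152,58), (365,30), (450,550), (227,582).

```bash
cat > scene.py <<'E'
from h import *
def px(l): return np.array(l,float)/3.5+[200,130]-0.35
E
python3 - <<'E'
from scene import *
from station import ctrl
d=ctrl.get_image('top')
M=R.from_rotvec(d['rvec']).as_matrix();print('cam',-M.T@d['tvec'])
b=cast(d,px([[152,58],[365,30],[450,550],[227,582]]),.018)[:,:2]
print('base',b,'sides',[np.linalg.norm(b[i]-b[(i+1)%4]) for i in range(4)])
ax=(b[0]+b[1]-b[2]-b[3]);ax/=np.linalg.norm(ax);yaw=np.arctan2(ax[1],ax[0])
ay=np.array([-ax[1],ax[0]]);C=b.mean(0)+ax*.02
f=cast(d,px([[42,149],[495,84]]),.042)[:,:2]
print('yaw',yaw,'origin',C,'fence yaw',np.arctan2(*(f[0]-f[1])[::-1])-np.pi/2,'fence in cutter',[( (p-C)@ax,(p-C)@ay) for p in f])
t=cast(d,px([[113,230],[390,143],[411,208],[132,297]]),.032)[:,:2]
print('tile cutter',[np.round(((p-C)@ax,(p-C)@ay),4) for p in t],'sides',[np.linalg.norm(t[i]-t[(i+1)%4]) for i in range(4)],'yaw rel',np.arctan2(*(t[0]-t[1])[::-1])-np.pi/2-yaw)
print('tile world',t)
s=cast(d,px([[446,141],[438,85]]),.048)[:,:2];print('stop',[((p-C)@ax,(p-C)@ay) for p in s])
o=ctrl.get_obs();print(R.from_rotvec(o['tool_rot']).as_matrix())
E
```

```text
cam [ 0.33722246 -0.00144776  1.20069006]
base [[ 0.71267192  0.10975296]
 [ 0.73161315 -0.06901029]
 [ 0.30107026 -0.12138794]
 [ 0.28085894  0.05625606]] sides [np.float64(0.17976392264734942), np.float64(0.4337171895565763), np.float64(0.17879006268597394), np.float64(0.4351141985857569)]
yaw 0.12216227115208532 origin [ 0.52640452 -0.00366013] fence yaw 0.11714854236133077 fence in cutter [(np.float64(0.12860825337353812), np.float64(0.18729283952729883)), (np.float64(0.126741294999846), np.float64(-0.185073279192152))]
tile cutter [array([0.0557, 0.14  ]), array([ 0.0933, -0.0937]), array([ 0.0373, -0.1019]), array([-0.0011,  0.1321])] sides [np.float64(0.23672745604811254), np.float64(0.056666056880715486), np.float64(0.23715093822275446), np.float64(0.05733548280556817)] yaw rel 0.15968576890190667
tile world [[ 0.56460915  0.14212271]
 [ 0.63045045 -0.08526421]
 [ 0.57580599 -0.10026503]
 [ 0.50921117  0.12734362]]
stop [(np.float64(0.0843036875978697), np.float64(-0.1369278737266544)), (np.float64(0.13127479212597212), np.float64(-0.13819538641581824))]
[[ 9.37369979e-01  3.48335194e-01 -3.38864601e-04]
 [ 3.48335335e-01 -9.37369112e-01  1.28141663e-03]
 [ 1.28721300e-04 -1.31920000e-03 -9.99999122e-01]]
```

Call:
servo_tool:
  increments:
    - [[8.5,18.2,-17.0,0,0],[8.5,18.2,-17.0,0,0],[8.5,18.2,-17.0,0,0],[8.5,18.2,-17.0,0,0],[7,18.2,-17.0,0,0]]

```text
t: 0.7
tool_pos: [0.3295, -0.3612, 0.2501]
tool_rot: [-3.092, -0.555, -0.0]
contact_force: [1.1, -0.2, 1.4]
opening: 0.0728
grip_force: 0.0
```

Call:
servo_tool:
  increments:
    - [[7,18.2,-17.0,0,0],[7,18.2,-17.0,0,0],[7,18.2,-17.0,0,0],[7,18.2,-17.0,0,0],[7,18.2,-17.0,0,0]]

```text
t: 1.2
tool_pos: [0.4409, -0.1383, 0.2504]
tool_rot: [3.092, 0.556, 0.001]
contact_force: [0.6, 0.7, -0.2]
opening: 0.0697
grip_force: 0.0
```

Call:
servo_tool:
  increments:
    - [[7,10.8,-10.2,0,7],[7,10.8,-10.2,0,13.5],[7,10.8,-10.2,0,13.5],[7,10.8,-10.2,0,13.5],[7,10.8,-10.2,0,13.5]]

```text
t: 1.7
tool_pos: [0.5062, -0.006, 0.2499]
tool_rot: [3.135, 0.193, -0.002]
contact_force: [0.1, -0.7, 0.2]
opening: 0.0699
grip_force: 0.0
```

```bash
cat > st.py <<'E'
from scene import *
from station import ctrl
def st():
    o=ctrl.get_obs();y=.12;C=np.array([.5264,-.0037]);ax=np.array([np.cos(y),np.sin(y)]);ay=np.array([-ax[1],ax[0]])
    p=o['tool_pos'];Rm=R.from_rotvec(o['tool_rot']).as_matrix();f=o['contact_force']
    print('t',round(o['t'],2),'cutter',np.round([(p[:2]-C)@ax,(p[:2]-C)@ay,p[2]],4),'yaw',round(np.arctan2(Rm[1,0],Rm[0,0]),4),'F cut',np.round([f[:2]@ax,f[:2]@ay,f[2]],2),'op',round(o['opening'],4));return o
if __name__=='__main__': st()
E
python3 st.py
```

```text
t 1.7 cutter [-2.030e-02  2.000e-04  2.499e-01] yaw 0.1231 F cut [ 0.05 -0.73  0.18] op 0.0699
```

Call:
servo_tool:
  increments:
    - [[7,0,0,18.0,0],[7,0,0,18.0,0],[7,0,0,18.0,0],[7,0,0,18.0,0],[7,0,0,18.8,0]]

```text
t: 2.2
tool_pos: [0.5023, -0.0081, 0.0578]
tool_rot: [-3.135, -0.185, 0.013]
contact_force: [-1.0, -1.1, -0.4]
opening: 0.0698
grip_force: 0.0
```

```bash
python3 - <<'E'
from st import *
st();d=ctrl.get_image('wrist');a=d['img'];s=ctrl.get_image('side')['img'][150:280,170:370]
s=cv2.resize(s,(560,364),interpolation=cv2.INTER_CUBIC)
cv2.imwrite('pics/w1.png',np.vstack([cv2.resize(a[60:],(300,193*1))[:, :],np.zeros((1,300,3),np.uint8)])[...,::-1]) if 0 else None
cv2.imwrite('pics/s1.png',s[...,::-1]);cv2.imwrite('pics/w1.png',a[...,::-1])
E
```

```text
t 2.2 cutter [-0.0245 -0.0014  0.0578] yaw 0.1178 F cut [-1.16 -1.   -0.4 ] op 0.0698
```

View pics/w1.png

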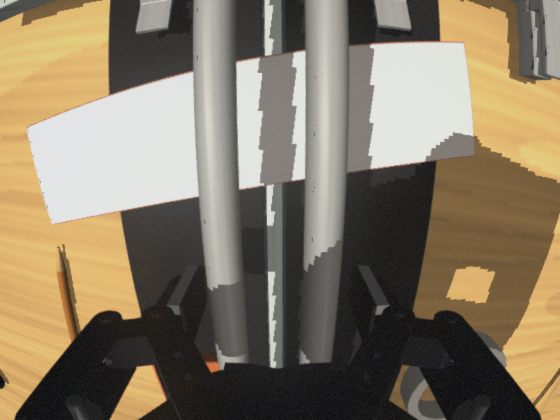

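View pics/s1.png

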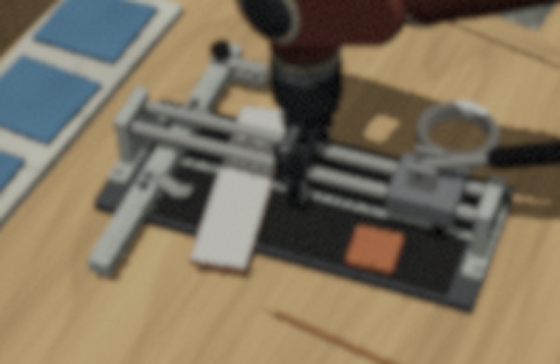

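Wrist: the fingers (pads at about (190,290) and (370,290)) stand either side of the rails (columns 200–350) with clear gaps. The tile is ahead of them, near edge from (52,222) to (472,155). The side view agrees. I go down carefully.

Call:
servo_tool:
  increments:
    - [[7,0,0,1.0,0],[7,0,0,1.5,0],[7,0,0,2.0,0],[7,0,0,2.0,0]]

```text
t: 2.7
tool_pos: [0.5061, -0.0071, 0.0423]
tool_rot: [3.136, 0.189, -0.0]
contact_force: [0.3, 1.2, 0.3]
opening: 0.0705
grip_force: 0.0
```

Call:
servo_tool:
  increments:
    - [[7,0,0,0.2,0],[7,0,0,0.2,0],[7,0,0,0.2,0]]

```text
t: 3.0
tool_pos: [0.5063, -0.0071, 0.0405]
tool_rot: [3.136, 0.189, 0.0]
contact_force: [0.2, -0.6, 0.4]
opening: 0.0699
grip_force: 0.0
```

Call:
servo_tool:
  increments:
    - [[7,0,0,0.3,0],[7,0,0,0.3,0],[7,0,0,0.3,0]]

```text
t: 3.3
tool_pos: [0.506, -0.0071, 0.0371]
tool_rot: [-3.136, -0.189, 0.001]
contact_force: [0.0, 0.4, -0.4]
opening: 0.0696
grip_force: 0.0
```

Call:
servo_tool:
  increments:
    - [[7,0,0,0.2,0],[7,0,0,0.2,0],[7,0,0,0.2,0]]

```text
t: 3.6
tool_pos: [0.5061, -0.0071, 0.0352]
tool_rot: [-3.136, -0.189, 0.0]
contact_force: [-0.1, -0.9, -0.7]
opening: 0.0702
grip_force: 0.0
```

Call:
servo_tool:
  increments:
    - [[7,0.7,0,0,0],[7,1.4,0,0,0],[7,2.0,0,0,0],[7,2.5,0,0,0],[7,3.0,0,0,0]]

```text
t: 4.1
tool_pos: [0.5357, -0.0033, 0.0351]
tool_rot: [-3.135, -0.189, 0.004]
contact_force: [-2.5, -0.8, 2.8]
opening: 0.0695
grip_force: 1.7
```

Call:
servo_tool:
  increments:
    - [[7,0.5,0,0,0],[7,1.0,0,0,0],[7,1.5,0,0,0],[7,2.0,0,0,0],[7,2.0,0,0,0]]

```text
t: 4.6
tool_pos: [0.557, -0.0012, 0.0355]
tool_rot: [3.136, 0.188, 0.003]
contact_force: [0.2, -1.4, 0.6]
opening: 0.07
grip_force: 0.0
```

```bash
python3 - <<'E'
from st import *
st();a=ctrl.get_image('wrist')['img'];cv2.imwrite('pics/w2.png',a[...,::-1])
E
```

```text
t 4.6 cutter [ 0.0307 -0.0012  0.0355] yaw 0.12 F cut [ 0.01 -1.4   0.6 ] op 0.07
```

View pics/w2.png

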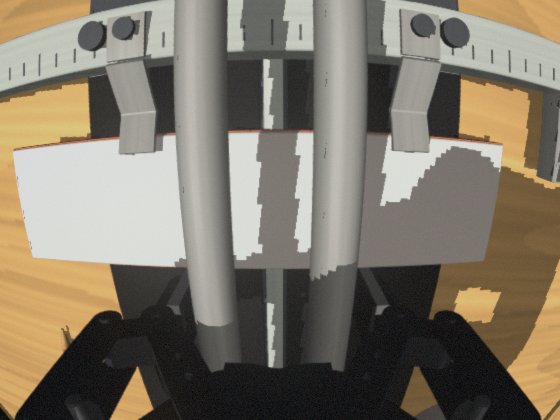

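The tile is now square to the fence, far edge at row ~132 under the noses of the hold-downs, right end (500,145) short of the stop (545,170). I keep pushing in, watching the force.

Call:
servo_tool:
  increments:
    - [[7,0.3,0,0,0],[7,0.6,0,0,0],[7,0.9,0,0,0],[7,1.2,0,0,0]]

```text
t: 5.05
tool_pos: [0.5648, -0.0, 0.0352]
tool_rot: [3.136, 0.19, -0.015]
contact_force: [-16.5, -1.7, 14.1]
opening: 0.0699
grip_force: 8.5
```

Call:
servo_tool:
  increments:
    - [[7,0.2,0,0,0],[7,0.4,0,0,0],[7,0.6,0,0,0],[7,0.8,0,0,0]]

```text
t: 5.45
tool_pos: [0.5731, 0.0011, 0.0351]
tool_rot: [-3.136, -0.189, 0.012]
contact_force: [-13.7, -1.6, 10.6]
opening: 0.0699
grip_force: 6.7
```

```bash
python3 st.py
```

```text
t 5.45 cutter [ 0.0469 -0.0008  0.0351] yaw 0.1206 F cut [-13.78   0.08  10.62] op 0.0699
```

Call:
servo_tool:
  increments:
    - [[7,0.2,0,0,0],[7,0.4,0,0,0],[7,0.6,0,0,0],[7,0.6,0,0,0]]

```text
t: 5.85
tool_pos: [0.5799, 0.0019, 0.0351]
tool_rot: [-3.136, -0.189, 0.008]
contact_force: [-8.7, -0.6, 6.7]
opening: 0.07
grip_force: 4.5
```

Call:
servo_tool:
  increments:
    - [[7,0.1,0,0,0],[7,0.2,0,0,0],[7,0.2,0,0,0]]

```text
t: 6.15
tool_pos: [0.5815, 0.0021, 0.0351]
tool_rot: [-3.136, -0.189, 0.01]
contact_force: [-10.8, -1.6, 8.9]
opening: 0.07
grip_force: 5.4
```

```bash
python3 - <<'E'
from st import *
st();a=ctrl.get_image('wrist')['img'];cv2.imwrite('pics/w3.png',a[...,::-1])
E
```

```text
t 6.15 cutter [ 0.0554 -0.0008  0.0351] yaw 0.1205 F cut [-10.96  -0.32   8.89] op 0.07
```

View pics/w3.png

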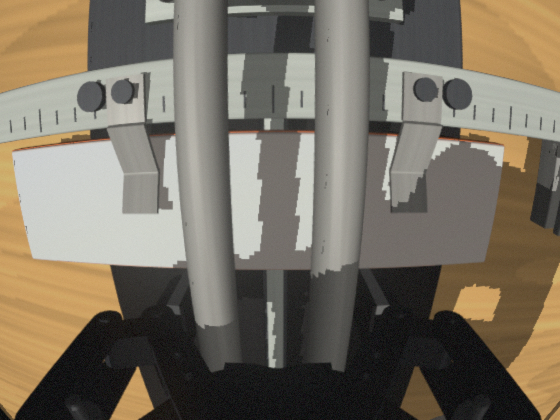

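The tile's far edge (row ~132) is nearly at the fence base, both hold-downs ride on the tile. A few mm remain at most.

Call:
servo_tool:
  increments:
    - [[7,0.1,0,0,0],[7,0.2,0,0,0],[7,0.2,0,0,0]]

```text
t: 6.5
tool_pos: [0.5835, 0.0023, 0.0352]
tool_rot: [-3.136, -0.189, 0.01]
contact_force: [-11.3, -0.9, 8.0]
opening: 0.07
grip_force: 5.4
```

Call:
servo_tool:
  increments:
    - [[7,0.1,0,0,0],[7,0.1,0,0,0]]

```text
t: 6.7
tool_pos: [0.5844, 0.0025, 0.0351]
tool_rot: [-3.136, -0.189, 0.01]
contact_force: [-10.6, -1.1, 8.6]
opening: 0.0703
grip_force: 5.5
```

Call:
servo_tool:
  increments:
    - [[7,0.1,0,0,0],[7,0.1,0,0,0]]

```text
t: 6.9
tool_pos: [0.5854, 0.0026, 0.0352]
tool_rot: [-3.136, -0.189, 0.01]
contact_force: [-11.1, -2.0, 9.0]
opening: 0.0699
grip_force: 5.5
```

Call:
servo_tool:
  increments:
    - [[7,0.1,0,0,0],[7,0.1,0,0,0]]

```text
t: 7.1
tool_pos: [0.5864, 0.0027, 0.0351]
tool_rot: [-3.136, -0.189, 0.01]
contact_force: [-12.1, -1.4, 8.8]
opening: 0.0703
grip_force: 5.6
```

Call:
servo_tool:
  increments:
    - [[7,0.1,0,0,0],[7,0.1,0,0,0]]

```text
t: 7.3
tool_pos: [0.5867, 0.0026, 0.0351]
tool_rot: [3.136, 0.191, -0.014]
contact_force: [-14.5, -2.3, 11.1]
opening: 0.0704
grip_force: 7.0
```

Call:
servo_tool:
  increments:
    - [[7,0.1,0,0,0],[7,0.1,0,0,0]]

```text
t: 7.5
tool_pos: [0.5868, 0.0027, 0.035]
tool_rot: [3.135, 0.191, -0.018]
contact_force: [-17.4, -3.4, 13.7]
opening: 0.0702
grip_force: 8.9
```

Seated on the fence (position held at 0.0607 while the force rose). Now back off, lift, and go round to the left end.

Call:
servo_tool:
  increments:
    - [[7,-1.5,0,0,0],[7,-1.5,0,0,0],[7,-1.5,0,-5,0],[7,-1.5,0,-10,0],[7,-1.5,0,-10,0]]

```text
t: 8.0
tool_pos: [0.582, 0.0007, 0.1448]
tool_rot: [3.133, 0.189, 0.027]
contact_force: [1.3, 0.7, 0.8]
opening: 0.0699
grip_force: 0.0
```

Call:
servo_tool:
  increments:
    - [[0,5.5,-17.5,0,0],[0,5.5,-17.5,0,0],[0,5.5,-17.5,0,0],[0,5.5,-17.5,0,0],[0,5.5,-17.5,0,0]]

```text
t: 8.5
tool_pos: [0.6103, 0.1858, 0.1353]
tool_rot: [-3.134, -0.196, -0.003]
contact_force: [-0.0, -1.1, 0.3]
opening: -0.0001
grip_force: 0.0
```

```bash
python3 - <<'E'
from st import *
st();a=ctrl.get_image('top')
c=a['img'][130:240,200:360];cv2.imwrite('pics/t2.png',cv2.resize(c,None,fx=5,fy=5,interpolation=cv2.INTER_CUBIC)[...,::-1])
E
```

```text
t 8.5 cutter [0.106  0.1781 0.1353] yaw 0.1248 F cut [-0.15 -1.05  0.33] op -0.0001
```

View pics/t2.png

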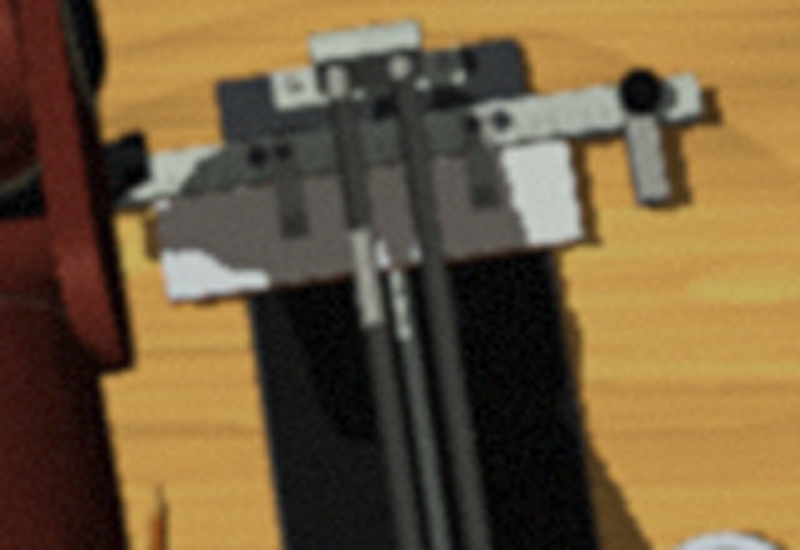

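The tile lies flush against the fence. Left end is at (165,250), right end (580,190), about 30 mm short of the stop face (632,160). I descend at the left end.

Call:
servo_tool:
  increments:
    - [[0,0,0,4,0],[0,0,0,7.5,0],[0,0,0,8.8,0],[0,0,0,8.8,0],[0,0,0,8.8,0]]

```text
t: 9.05
tool_pos: [0.6103, 0.1811, 0.0485]
tool_rot: [-3.136, -0.187, -0.003]
contact_force: [0.5, 0.2, 0.4]
opening: 0.0
grip_force: 0.0
```

Call:
servo_tool:
  increments:
    - [[0,0,0.6,0,0],[0,0,1.2,0,0],[0,0,1.7,0,0],[0,0,2.2,0,0],[0,0,2.5,0,0]]

```text
t: 9.55
tool_pos: [0.6125, 0.1562, 0.0476]
tool_rot: [3.136, 0.188, 0.001]
contact_force: [-0.9, 0.4, -0.4]
opening: 0.0001
grip_force: 0.0
```

```bash
python3 st.py
```

```text
t 9.55 cutter [0.1046 0.1484 0.0476] yaw 0.1198 F cut [-0.83  0.5  -0.44] op 0.0001
```

Call:
servo_tool:
  increments:
    - [[0,0,0,0.2,0],[0,0,0.3,0.2,0],[0,0,0.6,0.2,0],[0,0,0.9,0.2,0],[0,0,1.2,0.2,0]]

```text
t: 10.05
tool_pos: [0.6135, 0.1461, 0.0452]
tool_rot: [-3.133, -0.188, 0.0]
contact_force: [-0.9, 7.4, -1.1]
opening: -0.0001
grip_force: 3.5
```

Call:
servo_tool:
  increments:
    - [[0,0,0.2,0,0],[0,0,0.4,0,0],[0,0,0.6,0,0],[0,0,0.8,0,0],[0,0,0.8,0,0]]

```text
t: 10.55
tool_pos: [0.6144, 0.138, 0.0451]
tool_rot: [-3.134, -0.189, 0.001]
contact_force: [-0.1, 4.1, -1.6]
opening: 0.0
grip_force: 2.2
```

```bash
python3 - <<'E'
from st import *
st();a=ctrl.get_image('wrist')['img'];cv2.imwrite('pics/w4.png',a[...,::-1])
E
```

```text
t 10.55 cutter [0.1043 0.1301 0.0451] yaw 0.1202 F cut [ 0.41  4.05 -1.57] op 0.0
```

View pics/w4.png

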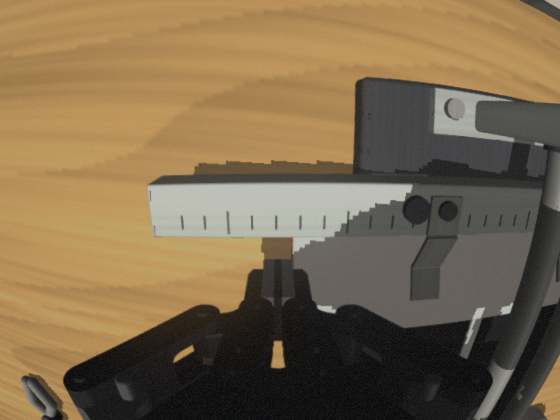

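The finger (278,260) is against the tile's left end (292,245), the long edge stays against the fence. I carry on to the stop.

Call:
servo_tool:
  increments:
    - [[0,0,0.2,0,0],[0,0,0.4,0,0],[0,0,0.6,0,0],[0,0,0.6,0,0]]

```text
t: 11.0
tool_pos: [0.6152, 0.1315, 0.0452]
tool_rot: [-3.135, -0.189, 0.0]
contact_force: [-0.5, 4.3, -0.1]
opening: 0.0001
grip_force: 2.1
```

Call:
servo_tool:
  increments:
    - [[0,0,0.1,0,0],[0,0,0.2,0,0],[0,0,0.3,0,0],[0,0,0.3,0,0]]

```text
t: 11.4
tool_pos: [0.6156, 0.1286, 0.0452]
tool_rot: [-3.135, -0.189, 0.001]
contact_force: [-0.6, 4.2, -0.2]
opening: 0.0005
grip_force: 2.4
```

Call:
servo_tool:
  increments:
    - [[0,0,0.1,0,0],[0,0,0.1,0,0]]

```text
t: 11.6
tool_pos: [0.6157, 0.1276, 0.0452]
tool_rot: [-3.135, -0.188, 0.001]
contact_force: [-0.3, 6.0, -0.7]
opening: 0.0
grip_force: 2.4
```

Call:
servo_tool:
  increments:
    - [[0,0,0.1,0,0],[0,0,0.1,0,0]]

```text
t: 11.8
tool_pos: [0.6158, 0.1266, 0.0452]
tool_rot: [-3.135, -0.189, 0.001]
contact_force: [0.0, 5.8, -0.7]
opening: -0.0
grip_force: 2.4
```

Call:
servo_tool:
  increments:
    - [[0,0,0.1,0,0],[0,0,0.1,0,0]]

```text
t: 12.0
tool_pos: [0.6159, 0.1256, 0.0452]
tool_rot: [-3.135, -0.189, 0.0]
contact_force: [-0.9, 4.9, -0.9]
opening: -0.0002
grip_force: 2.4
```

Call:
servo_tool:
  increments:
    - [[0,0,0.1,0,0],[0,0,0.1,0,0]]

```text
t: 12.2
tool_pos: [0.616, 0.1246, 0.0452]
tool_rot: [-3.135, -0.189, 0.001]
contact_force: [-0.6, 4.5, -0.6]
opening: 0.0001
grip_force: 2.4
```

Call:
servo_tool:
  increments:
    - [[0,0,0.1,0,0],[0,0,0.1,0,0]]

```text
t: 12.4
tool_pos: [0.6161, 0.1236, 0.0452]
tool_rot: [-3.135, -0.189, 0.001]
contact_force: [-0.6, 3.6, 0.1]
opening: -0.0003
grip_force: 2.4
```

Call:
servo_tool:
  increments:
    - [[0,0,0.1,0,0],[0,0,0.1,0,0]]

```text
t: 12.6
tool_pos: [0.6163, 0.1226, 0.0452]
tool_rot: [-3.135, -0.189, 0.001]
contact_force: [-1.0, 5.4, -0.2]
opening: 0.0002
grip_force: 2.5
```

Call:
servo_tool:
  increments:
    - [[0,0,0.1,0,0],[0,0,0.1,0,0]]

```text
t: 12.8
tool_pos: [0.6164, 0.1216, 0.0452]
tool_rot: [-3.135, -0.188, 0.001]
contact_force: [-0.5, 4.2, -0.1]
opening: -0.0002
grip_force: 2.4
```

Call:
servo_tool:
  increments:
    - [[0,0,0.1,0,0],[0,0,0.1,0,0]]

```text
t: 13.0
tool_pos: [0.6165, 0.1206, 0.0452]
tool_rot: [-3.135, -0.189, 0.001]
contact_force: [0.1, 5.0, -1.4]
opening: 0.0001
grip_force: 2.4
```

Call:
servo_tool:
  increments:
    - [[0,0,0.1,0,0],[0,0,0.1,0,0]]

```text
t: 13.2
tool_pos: [0.6166, 0.1196, 0.0452]
tool_rot: [-3.135, -0.189, 0.001]
contact_force: [-0.6, 4.8, -0.8]
opening: 0.0003
grip_force: 2.5
```

Call:
servo_tool:
  increments:
    - [[0,0,0.1,0,0],[0,0,0.1,0,0]]

```text
t: 13.4
tool_pos: [0.6167, 0.1186, 0.0452]
tool_rot: [-3.135, -0.189, 0.001]
contact_force: [-1.2, 4.8, -1.0]
opening: -0.0003
grip_force: 2.5
```

Call:
servo_tool:
  increments:
    - [[0,0,0.1,0,0],[0,0,0.1,0,0]]

```text
t: 13.6
tool_pos: [0.6169, 0.1176, 0.0452]
tool_rot: [-3.135, -0.188, 0.001]
contact_force: [-1.2, 5.5, -1.3]
opening: 0.0002
grip_force: 2.5
```

Call:
servo_tool:
  increments:
    - [[0,0,0.1,0,0],[0,0,0.1,0,0]]

```text
t: 13.8
tool_pos: [0.617, 0.1167, 0.0452]
tool_rot: [-3.135, -0.189, 0.001]
contact_force: [-0.2, 4.8, -0.6]
opening: 0.0
grip_force: 2.5
```

Call:
servo_tool:
  increments:
    - [[0,0,0.1,0,0],[0,0,0.1,0,0]]

```text
t: 14.0
tool_pos: [0.6171, 0.1157, 0.0452]
tool_rot: [-3.135, -0.188, 0.001]
contact_force: [-0.1, 4.7, -0.4]
opening: 0.0001
grip_force: 2.5
```

Call:
servo_tool:
  increments:
    - [[0,0,0.1,0,0],[0,0,0.1,0,0]]

```text
t: 14.2
tool_pos: [0.6172, 0.1147, 0.0452]
tool_rot: [-3.135, -0.188, 0.001]
contact_force: [-0.3, 4.9, -1.4]
opening: 0.0002
grip_force: 2.5
```

```bash
python3 - <<'E'
from st import *
st();d=ctrl.get_image('top');y=.12;C=np.array([.5264,-.0037]);ax=np.array([np.cos(y),np.sin(y)]);ay=np.array([-ax[1],ax[0]])
ys=np.arange(-.100,-.166,-.003)
for x in(.08,.10):
    P=[np.r_[C+x*ax+v*ay,.032] for v in ys];uv=proj(d,P).astype(np.float32)
    s=cv2.remap(d['img'],uv[None,:,0],uv[None,:,1],cv2.INTER_LINEAR)[0]
    print(x,[(int(round(v*1000)),*map(int,c)) for v,c in zip(ys,s)])
E
```

```text
t 14.2 cutter [0.1043 0.1066 0.0452] yaw 0.1201 F cut [ 0.27  4.87 -1.38] op 0.0002
0.08 [(-100, 111, 111, 105), (-103, 161, 166, 159), (-106, 192, 198, 191), (-109, 192, 198, 192), (-112, 193, 199, 192), (-115, 193, 200, 193), (-118, 192, 200, 194), (-121, 190, 198, 192), (-124, 190, 197, 190), (-127, 191, 199, 192), (-130, 193, 200, 194), (-133, 193, 199, 194), (-136, 177, 179, 172), (-139, 129, 118, 103), (-142, 98, 73, 44), (-145, 119, 90, 43), (-148, 155, 124, 62), (-151, 164, 132, 66), (-154, 156, 127, 62), (-157, 151, 119, 62), (-160, 156, 125, 64), (-163, 169, 139, 72)]
0.1 [(-100, 185, 191, 184), (-103, 191, 198, 192), (-106, 191, 198, 190), (-109, 191, 199, 191), (-112, 191, 197, 191), (-115, 191, 199, 191), (-118, 191, 197, 191), (-121, 194, 199, 192), (-124, 192, 198, 191), (-127, 193, 199, 192), (-130, 191, 198, 190), (-133, 186, 191, 183), (-136, 157, 159, 151), (-139, 120, 119, 112), (-142, 123, 122, 115), (-145, 141, 141, 132), (-148, 142, 142, 134), (-151, 138, 139, 130), (-154, 128, 127, 119), (-157, 102, 94, 79), (-160, 80, 62, 38), (-163, 77, 56, 27)]
```

The tile's end is within a couple of mm of the stop.

Call:
servo_tool:
  increments:
    - [[0,0,0.1,0,0],[0,0,0.1,0,0]]

```text
t: 14.45
tool_pos: [0.6172, 0.1141, 0.0451]
tool_rot: [-3.134, -0.188, 0.001]
contact_force: [-0.5, 7.8, -0.3]
opening: 0.0001
grip_force: 3.5
```

Call:
servo_tool:
  increments:
    - [[0,0,0.1,0,0],[0,0,0.1,0,0]]

```text
t: 14.65
tool_pos: [0.6173, 0.114, 0.0452]
tool_rot: [-3.132, -0.188, 0.001]
contact_force: [-1.9, 9.2, -0.7]
opening: 0.0
grip_force: 4.9
```

Call:
servo_tool:
  increments:
    - [[0,0,0.1,0,0],[0,0,0.1,0,0]]

```text
t: 14.85
tool_pos: [0.6173, 0.1139, 0.0452]
tool_rot: [-3.13, -0.188, 0.001]
contact_force: [-1.8, 12.3, -0.9]
opening: 0.0002
grip_force: 6.3
```

Seated on the stop. Withdraw and look from above the middle.

Call:
servo_tool:
  increments:
    - [[0,0,-1,0,0],[0,0,-2,0,0],[0,0,-2,0,0],[0,0,-2,-5,0],[0,0,-2,-10,0]]

```text
t: 15.35
tool_pos: [0.6137, 0.1303, 0.1439]
tool_rot: [3.135, 0.189, -0.008]
contact_force: [1.3, 0.8, 0.3]
opening: -0.0001
grip_force: 0.0
```

Call:
servo_tool:
  increments:
    - [[0,-6,13,-2,0],[0,-6,13,-2,0],[0,-6,13,-2,0],[0,-6,13,-2,0],[0,-6,13,-2,0]]

```text
t: 15.85
tool_pos: [0.5714, -0.0065, 0.1657]
tool_rot: [3.136, 0.185, 0.001]
contact_force: [0.3, 0.5, -0.2]
opening: 0.0003
grip_force: 0.0
```

```bash
python3 - <<'E'
from st import *
st();a=ctrl.get_image('wrist')['img']
a=a[60:340];cv2.imwrite('pics/w5.png',cv2.resize(a,(800,400),interpolation=cv2.INTER_CUBIC)[...,::-1])
E
```

```text
t 15.85 cutter [ 0.0444 -0.0082  0.1657] yaw 0.1178 F cut [ 0.38  0.42 -0.21] op 0.0003
```

View pics/w5.png

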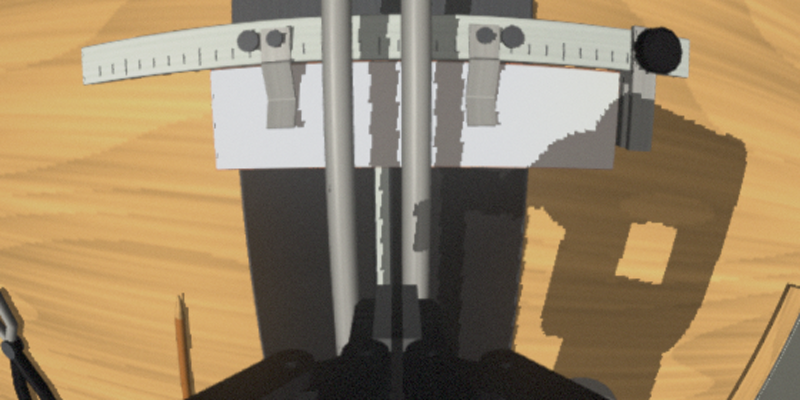

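It lies flush along the fence (row ~65) with its right end (617,75) at the stop (620–630), both hold-downs on it. As a check, I touch the near edge once more with both fingers.

Call:
servo_tool:
  increments:
    - [[7,-1.0,-0.5,5,0],[7,-1.0,-0.5,8,0],[7,-1.0,-0.5,8,0],[7,-1.0,-0.5,8,0],[7,-1.0,-0.5,8,0]]

```text
t: 16.4
tool_pos: [0.5641, -0.0015, 0.0887]
tool_rot: [3.134, 0.19, 0.01]
contact_force: [-0.1, 1.1, -0.2]
opening: 0.0697
grip_force: 0.0
```

```bash
python3 st.py
```

```text
t 16.4 cutter [ 0.0377 -0.0024  0.0887] yaw 0.121 F cut [ 0.05  1.08 -0.23] op 0.0697
```

Call:
servo_tool:
  increments:
    - [[7,0,-0.2,2,0],[7,0,-0.2,4,0],[7,0,-0.2,5.2,0],[7,0,-0.2,5.2,0],[7,0,-0.2,5.2,0]]

```text
t: 16.9
tool_pos: [0.5608, 0.0016, 0.0333]
tool_rot: [-3.135, -0.191, 0.001]
contact_force: [-0.9, 0.8, 3.8]
opening: 0.07
grip_force: 2.3
```

Call:
servo_tool:
  increments:
    - [[7,0.6,0,0,0],[7,1.2,0,0,0],[7,1.8,0,0,0],[7,2.0,0,0,0],[7,2.0,0,0,0]]

```text
t: 17.4
tool_pos: [0.5799, 0.0036, 0.0333]
tool_rot: [3.136, 0.191, -0.005]
contact_force: [-4.5, 0.0, 7.5]
opening: 0.0702
grip_force: 3.7
```

```bash
python3 st.py
```

```text
t 17.4 cutter [0.054  0.0008 0.0333] yaw 0.1217 F cut [-4.45  0.58  7.54] op 0.0702
```

The tips brush the bed, so I raise 2 mm and go on.

Call:
servo_tool:
  increments:
    - [[7,0,0,-0.2,0],[7,0.2,0,-0.2,0],[7,0.4,0,-0.2,0],[7,0.4,0,-0.2,0]]

```text
t: 17.8
tool_pos: [0.5846, 0.0036, 0.035]
tool_rot: [-3.136, -0.189, 0.0]
contact_force: [0.7, -0.2, 0.1]
opening: 0.0699
grip_force: 0.0
```

Call:
servo_tool:
  increments:
    - [[7,0.1,0,0,0],[7,0.2,0,0,0],[7,0.2,0,0,0]]

```text
t: 18.1
tool_pos: [0.5858, 0.0036, 0.035]
tool_rot: [-3.136, -0.189, 0.003]
contact_force: [-2.1, -0.3, 1.3]
opening: 0.0698
grip_force: 1.5
```

Call:
servo_tool:
  increments:
    - [[7,0.1,0,0,0],[7,0.1,0,0,0]]

```text
t: 18.3
tool_pos: [0.5859, 0.0036, 0.035]
tool_rot: [-3.136, -0.189, 0.007]
contact_force: [-6.8, -0.3, 5.7]
opening: 0.0698
grip_force: 3.6
```

```bash
python3 st.py
```

```text
t 18.3 cutter [0.0599 0.0002 0.035 ] yaw 0.1204 F cut [-6.8   0.53  5.72] op 0.0698
```

Call:
servo_tool:
  increments:
    - [[7,0.1,0,0,0],[7,0.2,0,0,0],[7,0.2,0,0,0]]

```text
t: 18.6
tool_pos: [0.5863, 0.0037, 0.0349]
tool_rot: [-3.136, -0.189, 0.014]
contact_force: [-13.5, -1.6, 10.6]
opening: 0.0701
grip_force: 6.8
```

Call:
servo_tool:
  increments:
    - [[7,0.1,0,0,0],[7,0.1,0,0,0]]

```text
t: 18.8
tool_pos: [0.5865, 0.0037, 0.0349]
tool_rot: [3.136, 0.19, -0.018]
contact_force: [-16.5, -2.7, 12.4]
opening: 0.0701
grip_force: 8.5
```

Same seat as before, so the long edge is home. Retract and hand in.

Call:
servo_tool:
  increments:
    - [[7,-0.8,0,0,0],[7,-1.6,0,0,0],[7,-1.6,0,0,0],[7,-1.6,0,-5,0],[7,-1.6,0,-10,0]]

```text
t: 19.3
tool_pos: [0.5731, 0.0024, 0.1342]
tool_rot: [-3.135, -0.188, 0.007]
contact_force: [1.3, 0.7, 0.6]
opening: 0.0697
grip_force: 0.0
```

Call:
servo_tool:
  increments:
    - [[7,0,0,-3,0],[7,0,0,-3,0],[7,0,0,-3,0],[7,0,0,-3,0]]

```text
t: 19.7
tool_pos: [0.5736, 0.0023, 0.1634]
tool_rot: [-3.135, -0.189, 0.004]
contact_force: [0.5, -0.3, -0.5]
opening: 0.0699
grip_force: 0.0
```

```bash
python3 -c "
from st import *
st();print(ctrl.finish_job())"
```

```text
t 19.7 cutter [0.0476 0.0003 0.1634] yaw 0.1201 F cut [ 0.51 -0.36 -0.48] op 0.0699
the job is handed in; nothing more can be done
None
```

The tile is under both hold-downs, its long edge against the fence and its right end against the length stop; the highest push force I read was about 18 N, and I handed the job in at 19.7 s (no verdict came back).

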